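# Zero the colour reader and hold the sample slide flush to its sloped face

### The job

On the colour reader, first turn the black peak-pointer knob back to its zero stop. Then pick up the red-tabbed sample slide, tilt it to match the slope of the reader's face, and press it gently, flat and centred over the black window, so that the sprung face gives a few millimetres. Finish while still gripping the slide and holding it pressed flush there, and leave the green-tabbed slide and the other things alone.

Things in the scene. Friction and masses are not known exactly. Their poses are not given: they have to be found in the camera images.
- reader: Colour reader fixed to the bench: grey base 170 x 150 x 30 mm (x, y, z) with two black cheeks 44 x 12 mm, 87 mm high, at y = +-58 mm, carrying the tilting stage; beside it, centred at y = +135 mm, a white housing 130 x 100 x 65 mm with the knob on top. Origin: under the stage's centre, at table height; z up, -x is its front, towards the robot.
- peak_knob (a joint): Angle of the black peak-pointer knob on the white housing, rad: 0 at the zero stop, growing clockwise seen from above to 1.8; starts at 0.6 to 1.4 and stays where left (friction 0.04 N m). To zero it, turn it anticlockwise until it stops. At zero its white mark points to the red tick, the reader's -x; white ticks every 0.3 rad.
- peak_knob_grip (a point): Point on the knob's axis, 7 mm below the top of its bar grip, at the height to pinch it; 104 mm above the table. The black bar is 42 mm long (this point's x, white mark at the -x end), 14 mm thick (y) and 32 mm tall, on a disc of 22 mm radius. z is up, the axis; the point turns with the knob.
- window (a point): Centre of the sloped face, on its surface: aluminium plate 80 x 88 mm (x up the slope, away from the robot; y level) with a black window 24 mm square framed in orange, no ledge. z: outward normal. Slope locked at 0.14 to 0.35 rad from level (differs each time), normal leaning to the reader's -x; about 100 mm above the table. The face is on a spring and sinks along its normal, this point with it.
- face (a joint): How far the face is pushed in along its normal, m: 0 to 0.010 (end of travel). Spring: 2.4 N to start, plus 0.8 N per mm, 10.4 N at the end of travel.
- red_slide: Sample slide to use, about 60 g: a white plate 56 x 56 x 5 mm with a red grip tab standing on its centre, 34 mm long (x), 14 mm thick (y), from 5 to 43 mm above the underside. Origin: centre of the underside, the side that goes on the window; z is normal to the plate, through the tab. Starts lying flat on the wooden rest. Any turn about z will do on the window.
- green_slide: The other slide, same shape with a green tab; lies on the same rest, 100 mm from the red one, in either order. Leave it alone.
- rest: Fixed wooden rest block, 90 x 210 x 20 mm; origin under its centre. The slides lie on its top, 20 mm above the table.
- beaker: Clear glass beaker, 72 mm across, 95 mm tall; origin under its centre. Bystander.
- dye_beaker: Blue beaker, 68 mm across, 85 mm tall; origin under its centre. Bystander.
- matchbox: Cardboard box 55 x 37 x 16 mm; origin under its centre. Bystander.
- marker: Orange marker 130 x 12 x 12 mm lying along its x; origin under its centre. Bystander.
- dropper_jar: Amber jar with black cap, 44 mm across, 70 mm tall; origin under its centre. Bystander.
- chalk_tray: Black tray with coloured chalk, 110 x 75 x 30 mm; origin under its centre. Bystander.
There are look-alikes about, which are no part of the job. Leave any purple look-alike of the red_slide alone.

How it is judged:
On the way, in this order (a step that is already met when the one before it is completed fails the run):
1. the peak knob is back at its zero stop (value of joint peak_knob below 0.08 rad), for 0.2 s.
2. the red slide is picked up, clear of its rest (height (world z) of red_slide above 0.045 m and contact force between the fingers and red_slide above 0.5 N), for 0.1 s.
At the end, for the whole second after the job is handed in: Knob within 0.08 rad of zero; gripper still holds the still red slide (over 1 N), its underside centre within 12 mm (level) of the window's and 3 mm of the face, plate within 0.05 rad of the slope, pressing the reader over 2 N, sprung face in by over 2 mm (value of joint peak_knob below 0.08 rad and horizontal distance between red_slide and window below 0.012 m and z of red_slide in the frame of window between -0.003 and 0.003 m and angle between the z axis of red_slide and the z axis of window, either way round below 0.05 rad and value of joint face above 0.002 m and contact force between the fingers and red_slide above 1 N and linear speed of red_slide below 0.02 m/s and contact force between red_slide and reader above 2 N); the arm keeps its last pose, push and grip.
It fails at once if a bystander (the green slide, the beakers, matchbox, marker, jar or chalk tray) is moved by more than 25 mm (distance of any of green_slide, beaker, dye_beaker, matchbox, marker, dropper_jar, chalk_tray from where it was at the start of the episode above 0.025 m).
It fails at once if the slide is pressed hard against something, over 40 N (contact force between red_slide and reader above 40 N or contact force between red_slide and rest above 40 N).
It also fails if it takes over 51 s, if anything falls off the work surface, if the arm or the gripper's body presses on something with over 40 N, if the wrist force passes 120 N, or if a joint passes its speed limit or range.

### The arm

A 6-joint arm with a two-finger parallel gripper is mounted at the origin on the work surface. World frame = base frame: x ahead of the robot, y to its left, z up, the work surface at z = 0. Lengths are in m, angles in rad, forces in N, time in s.
With the tool pointing down it reaches from about 0.225 to 0.875 m from the base axis. Payload 3.4 kg.
Tool frame: the origin (TCP) lies between the finger pads; the fingertips stand 8 mm ahead of it and the grasp point (between the pads) lies 11 mm behind it; z points along the fingers, y is the line along which they close (so a half turn about z gives the same grasp; the last joint's range is limited). The gripper opens to 85 mm and grips with 20 to 120 N. Pads are 22 mm wide; open, the fingers measure 114 mm over their backs; the gripper's body (76 mm by 85 mm) begins 54 mm behind the grasp point. The pads swing forward as they close: fully open they stand 13 mm farther back than shut.
Start: joints at [0.986, 0.276, 1.505, -0, 1.361, -0.121], TCP at [0.257, 0.514, 0.208] pointing down, gripper open.
Joint ranges: [-2.89, 2.89], [-0.75, 2.08], [0.22, 2.7], [-1.18, 4.32], [0.11, 2.71], [-2.7, 2.7]. Speed limits (rad/s): [2.57, 2.57, 3.14, 3.14, 3.14, 3.14].

### API

Orientations are given as a unit quaternion [w, x, y, z].
In Python, from rig import manip gives the robot as it stands.
- The arm moves only by the tool move_arm, never from a script. Its argument "deltas" is a list that holds one entry, the list of rows, each a list of 5 numbers: the shift along the tool's x, y, z normalised to -1 to 1, where 1 is 80 cm, then the turn about the tool's z normalised to -1 to 1, where 1 is 120 degrees, then the closure, from -1 (fully open) to 1 (shut). In form: [[[tx, ty, tz, twist, grip], ...]]. A call has 1 to 12 rows; each row is the pose to reach, as a shift and turn from the pose commanded when the call began, along the tool's axes at that moment; what a row does not reach only later rows make up. A row lasts 1/10 s, in which the tool goes at most 50 mm and 8.59 degrees, less where a joint would pass 70% of its speed; a pose out of reach is approached as far as the arm can. A call with a number of a shift or a turn outside -1 to 1 is refused whole. A call with a gripper value outside its range is refused whole. The fingers move at their own pace and stop on an object; "squeeze" is the grip in N (left out, the last holds). Time passes only in rows, so rows that repeat a pose let the fingers close. It gives the time, the measured TCP pose, the force, the opening and the grip force at its end, in the units of the state.
- manip.get_state(): the state, without advancing time (a new reading comes with each control period).
- manip.get_image(name): name is "side" or "top"; returns the picture (480x640x3 uint8, red, green, blue); there is no depth.
- manip.camera_params(name): a dict with "fx", "fy", "cx", "cy" (pixels), "R" (3x3) and "t" (3): a world point X has camera coordinates R X + t. Camera axes: x right, y down, z forward; pixel columns grow to the right and rows downward; lengths in m; the calibration is good to about 2 mm. A picture is of the moment at which its call begins. camera_params takes no time and is no camera call.
- manip.sign_off(): hands the job in; it is judged then, once.
The state is a dict: "clock": time; "qpos": joint angles; "qd": joint speeds; "effort": joint torques, N m; "position": TCP position; "ee_rot": TCP orientation; "contact_force": force on the tool from outside, world axes, zero at the start; "moment": the same for the moment, N m; "width": finger opening in m; "gripper_force": force on a finger pad.
Only numpy, scipy, OpenCV 4.12 (cv2) and the standard library are available. Lean on these libraries where they do the work, as an engineer would, in place of code of your own. Each camera call takes 0.05 s, during which the arm holds its last target. There are 200 camera calls.

## Working session

There is one attempt and no reset: what is moved stays moved. The work goes in short steps, Python scripts to look and compute and a tool call to move; the robot and the scene stay as the last step left them, time stands still between calls to the robot, and variables do not carry over. Pictures are saved under pics/ and viewed, at most 10 in all, crops included, and the job is handed in when it is done.

Besides the shell and the picture viewer there is one more tool, called after "Call:" as name([rows], argument=value, ...), one row to a line, values as JSON. move_arm: Moves the arm, as the interface text tells. Scaled input: -1 to 1 covers 80 cm each way for a shift and 120 degrees each way for a turn. Its arguments: {"type":"object","properties":{"deltas":{"type":"array","items":{"type":"array","items":{"type":"array","items":{"type":"number","minimum":-1,"maximum":1}}}},"squeeze":{"type":"number"}},"required":["deltas"]}

```bash
mkdir -p pics; ls; python3 - <<'E'
from rig import manip
import cv2
for n in("top","side"):
    im=manip.get_image(n); cv2.imwrite(f"pics/{n}0.png",im[:,:,::-1]); p=manip.camera_params(n)
    print(n,p)
print(manip.get_state())
E
```

```text
pics
top {'fx': 466.38025193135553, 'fy': 466.38025193135553, 'cx': 323.5297453997285, 'cy': 232.71273313386197, 'R': array([[ 0.01543389, -0.9998602 ,  0.00643239],
       [-0.99764707, -0.01582887, -0.06670657],
       [ 0.06679906, -0.00538771, -0.9977519 ]]), 't': array([-0.13894538,  0.52839817,  0.97411937])}
side {'fx': 606.5947872775293, 'fy': 606.5947872775293, 'cx': 312.197253669626, 'cy': 245.40319953982976, 'R': array([[-0.98773177, -0.15614305, -0.00230288],
       [-0.11698367,  0.74962465, -0.65144279],
       [ 0.10344456, -0.64318134, -0.75869426]]), 't': array([0.49358005, 0.21427311, 1.16081639])}
{'clock': 0.1, 'qpos': array([ 9.86000789e-01,  2.76577599e-01,  1.50599486e+00,  4.14461265e-05,
        1.36070133e+00, -1.21001598e-01]), 'qd': array([-0.00130084, -0.00110355, -0.00120374, -0.00103572, -0.00016106,
        0.00054592]), 'effort': array([ 1.38233258e-04, -4.17696404e+01, -2.46404672e+01, -3.87970440e-04,
        5.73959944e-03, -1.65152875e-05]), 'position': array([0.25693789, 0.51384437, 0.20720475]), 'ee_rot': array([-3.09530500e-04,  2.29828269e-01,  9.73230836e-01, -7.81761815e-04]), 'contact_force': array([-0.30358228, -0.5702319 ,  0.09040261]), 'moment': array([ 0.04107976, -0.05547494,  0.0468171 ]), 'gripper_force': 0.0, 'width': 0.085443925842884}
```

View pics/top0.png

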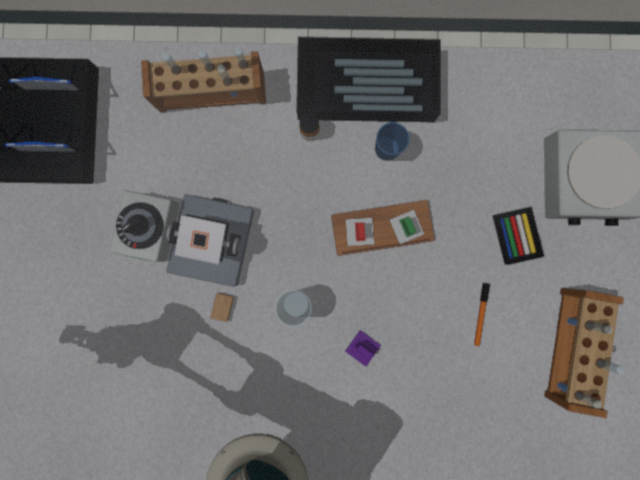

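View pics/side0.png

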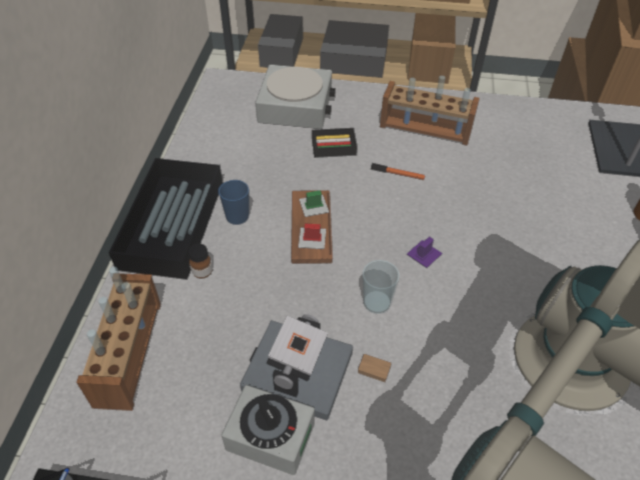

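```bash
python3 - <<'E'
import cv2,numpy as np
t=cv2.imread("pics/top0.png");s=cv2.imread("pics/side0.png")
f=lambda i,x,y,w,h:cv2.resize(i[y:y+h,x:x+w],(w*4,h*4),interpolation=cv2.INTER_CUBIC)
# top reader 100..260 x180..290
a=f(t,108,180,152,110); b=f(t,325,195,48,60)
c=f(s,215,310,152,160)
cv2.imwrite("pics/m1.png",np.hstack([a,np.vstack([b,np.zeros((200,192,3),np.uint8)])]))
cv2.imwrite("pics/m2.png",c[:600])
E
```

```text
(no output)
```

View pics/m1.png

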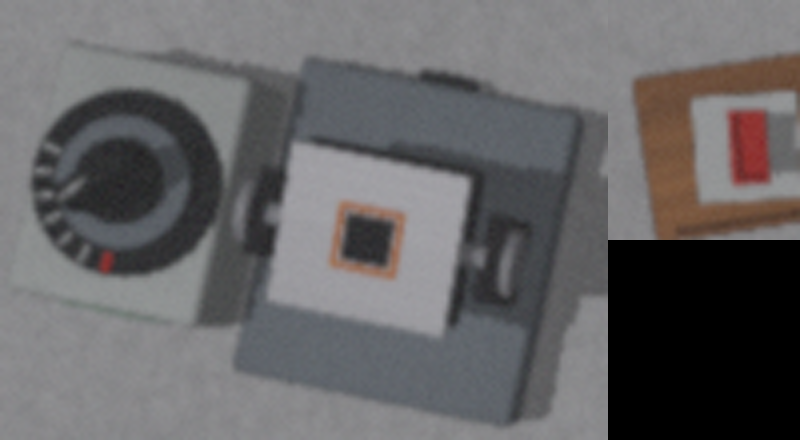

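View pics/m2.png

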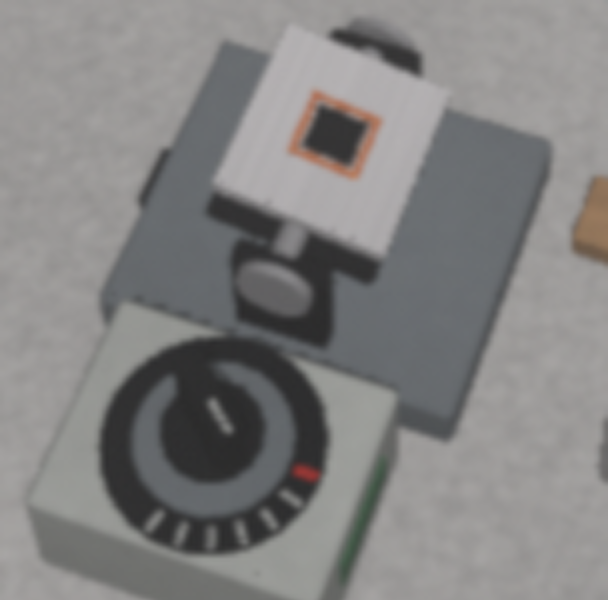

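```bash
cat > h.py <<'E'
import numpy as np,cv2
from rig import manip
P={n:manip.camera_params(n) for n in("top","side")}
def proj(n,X):
    p=P[n];c=np.atleast_2d(X)@p["R"].T+p["t"]
    return np.c_[p["fx"]*c[:,0]/c[:,2]+p["cx"],p["fy"]*c[:,1]/c[:,2]+p["cy"]]
def Rz(a):return np.array([[np.cos(a),-np.sin(a),0],[np.sin(a),np.cos(a),0],[0,0,1]])
def Ry(a):return np.array([[np.cos(a),0,np.sin(a)],[0,1,0],[-np.sin(a),0,np.cos(a)]])
def box(c,s):return np.array([[c[0]+i*s[0]/2,c[1]+j*s[1]/2,c[2]+k*s[2]/2] for i in(-1,1) for j in(-1,1) for k in(-1,1)])
E
python3 - <<'E'
from h import *
from scipy.optimize import least_squares,minimize
up=lambda a,ox,oy:(np.array(a,float)+.5)/4-.5+[ox,oy]
sq=np.array([[1,1,0],[1,-1,0],[-1,-1,0],[-1,1,0]])
F=sq*[.04,.044,0]; B=sq*[.085,.075,0]+[0,0,.03]; H=sq*[.065,.05,0]+[0,.135,.065]
obs=[("top",0,up([(292,143),(472,178),(443,335),(265,298),(368,240)],108,180)),
("side",0,up([(290,25),(450,92),(383,257),(213,190),(336,135)],215,310)[[1-1,3,2,1,4]]),
("top",1,up([(307,57),(580,112),(510,425),(237,370)],108,180)),
("top",2,up([(70,42),(248,80),(200,325),(15,287)],108,180))]
# side order: +x is left/up in side view, +y is down (towards bottom): (+x,-y)=(290,25); (+x,+y)=(213,190); (-x,+y)=(383,257); (-x,-y)=(450,92)
s=up([(213,190),(290,25),(450,92),(383,257),(336,135)],215,310); obs[1]=("side",0,s)
def model(v):
    R=Rz(v[2]);o=np.array([v[0],v[1],0])
    f=np.vstack([F,[[0,0,0]]])@Ry(-v[3]).T+[0,0,v[4]]
    return [f@R.T+o,B@R.T+o,H@R.T+o]
def res(v):
    m=model(v);return np.concatenate([(proj(n,m[k])+(v[5:7] if n=="top" else v[7:9])-o).ravel() for n,k,o in obs]+[v[5:9]/1.0])
r=least_squares(res,[.5,.27,0,.25,.1,0,0,0,0],loss="soft_l1")
v=r.x;print(np.round(v,4));print(np.round(r.fun,1))
print("window",model(v)[0][4],"normal",Rz(v[2])@Ry(-v[3])@[0,0,1])
R=Rz(v[2]);k=R@[0,.135,.104]+[v[0],v[1],0];print("knob",k)
kt=k+[0,0,.007]
for n,a,b in(("top",up((60,200),108,180),up((85,178),108,180)),("side",up((208,400),215,310),up((231,432),215,310))):
    dv=v[5:7] if n=="top" else v[7:9]
    p=P[n]
    for q in(a,b):
        d=p["R"].T@[(q[0]-dv[0]-p["cx"])/p["fx"],(q[1]-dv[1]-p["cy"])/p["fy"],1];C=-p["R"].T@p["t"]
        X=C+d*(.111-C[2])/d[2];l=R.T@(X-kt);print(n,"mark local mm",l[:2]*1e3,"cw angle from -x",np.arctan2(l[1],-l[0]))
# slide
def fit(off,cost_imgs):
    pass
M={}
for n in P:
    im=cv2.imread(f"pics/{n}0.png");hsv=cv2.cvtColor(im,cv2.COLOR_BGR2HSV)
    m=((hsv[...,0]<6)|(hsv[...,0]>174))&(hsv[...,1]>150)&(hsv[...,2]>70)
    w=np.zeros_like(m);(w.__setitem__((slice(210,250),slice(345,378)),1) if n=="top" else w.__setitem__((slice(215,250),slice(295,330)),1))
    M[n]=(m&w).astype(np.uint8);print(n,M[n].sum())
T=box((0,0,.024),(.034,.014,.038))
def cost(u):
    X=T@Rz(u[2]).T+[u[0],u[1],.02];c=0
    for n in P:
        q=(proj(n,X)+(v[5:7] if n=="top" else v[7:9]))
        m=np.zeros((480*1,640),np.uint8);h=cv2.convexHull(((q+.5)*8).astype(np.float32))
        big=np.zeros((400,400),np.uint8)
        o=np.array([340,205]) if n=="top" else np.array([290,210])
        cv2.fillConvexPoly(big,np.round((q_:=cv2.convexHull(((q+.5-o)*8).astype(np.float32)))).astype(np.int32),1)
        ref=cv2.resize(M[n][o[1]:o[1]+50,o[0]:o[0]+50],(400,400),interpolation=cv2.INTER_NEAREST)
        c+=(big!=ref).sum()/64
    return c
# init from top centroid
ys,xs=np.nonzero(M["top"]);p=P["top"];d=p["R"].T@[(xs.mean()-p["cx"])/p["fx"],(ys.mean()-p["cy"])/p["fy"],1];C=-p["R"].T@p["t"];X=C+d*(.055-C[2])/d[2]
best=min((minimize(cost,[X[0],X[1],a],method="Nelder-Mead",options=dict(initial_simplex=[[X[0],X[1],a],[X[0]+.008,X[1],a],[X[0],X[1]+.008,a],[X[0],X[1],a+.3]])) for a in(-.3,0,.3)),key=lambda r:r.fun)
print("slide",best.x,best.fun)
E
```

```text
[ 0.5076  0.1109 -0.1933  0.1718  0.1024  0.9469 -0.9269  0.4826  0.8947]
[ 1.  -1.5  0.5 -0.8  0.2 -0.1  0.6 -0.2  0.5 -0.9 -0.3 -1.3 -0.6 -0.2
  0.5 -0.1  0.3 -0.1 -0.4  0.5 -1.  -0.1  0.3  0.8  0.   2.  -2.   0.8
 -1.8 -0.6  1.7  0.1 -1.1  1.6 -3.3  0.8  0.9 -0.9  0.5  0.9]
window [0.50758443 0.1108578  0.10240337] normal [-0.16780445  0.03284953  0.98527284]
knob [0.53351986 0.2433431  0.104     ]
top mark local mm [-13.83942843  12.2608927 ] cw angle from -x 0.7249921900268732
top mark local mm [-1.02893754  3.02450297] cw angle from -x 1.242878071370027
side mark local mm [1.9931908  1.44298294] cw angle from -x 2.514968945171649
side mark local mm [-11.92438386  10.89120436] cw angle from -x 0.7401451490100931
top 101
side 65
slide [ 0.53198797 -0.20586112  0.1426138 ] 258.046875
```

```bash
python3 - <<'E'
from h import *
from scipy.optimize import minimize
v=[0.5076,0.1109,-0.1933,0.1718,0.1024,0.9469,-0.9269,0.4826,0.8947]
D={"top":np.array(v[5:7]),"side":np.array(v[7:9])}
def ray(n,q,z):
    p=P[n];q=q-D[n];d=p["R"].T@[(q[0]-p["cx"])/p["fx"],(q[1]-p["cy"])/p["fy"],1];C=-p["R"].T@p["t"];return C+d*(z-C[2])/d[2]
up=lambda a,ox,oy:(np.array(a,float)+.5)/4-.5+[ox,oy]
print("dial",ray("top",up((127.5,182.5),108,180),.067),ray("side",up((214,445),215,310),.067))
M={}
O={"top":np.array([340,205]),"side":np.array([290,210])}
for n in P:
    im=cv2.imread(f"pics/{n}0.png").astype(int)
    m=(im[...,2]-np.maximum(im[...,0],im[...,1]))>55
    o=O[n];ref=m[o[1]:o[1]+50,o[0]:o[0]+50].astype(np.uint8)
    k,l,st,_=cv2.connectedComponentsWithStats(ref);i=1+st[1:,4].argmax();print(n,st[i]);M[n]=cv2.resize((l==i).astype(np.uint8),(400,400),interpolation=cv2.INTER_NEAREST)
T=box((0,0,.024),(.034,.014,.038))
def cost(u):
    X=T@Rz(u[2]).T+[u[0],u[1],.02];c=0
    for n in P:
        q=(proj(n,X)+D[n]+.5-O[n])*8
        big=np.zeros((400,400),np.uint8);cv2.fillConvexPoly(big,np.round(cv2.convexHull(q.astype(np.float32))).astype(np.int32),1)
        c+=(big!=M[n]).sum()/64
    return c
for a in(-.2,.1,.3):
    x=.532;y=-.206
    r=minimize(cost,[x,y,a],method="Nelder-Mead",options=dict(initial_simplex=[[x,y,a],[x+.008,y,a],[x,y+.008,a],[x,y,a+.3]]))
    print("slide",r.x,r.fun)
s=manip.get_state();from scipy.spatial.transform import Rotation as Q
q=s["ee_rot"];print(Q.from_quat(q,scalar_first=True).as_matrix().round(4),s["clock"])
E
```

```text
dial [0.53453256 0.2432548  0.067     ] [0.53610408 0.24338672 0.067     ]
top [ 15  18  10  18 149]
side [ 13  13  18  18 256]
slide [ 0.53239281 -0.20432269  0.12929223] 80.09375
slide [ 0.5324238  -0.20414201  0.09380919] 79.46875
slide [ 0.53222216 -0.20407674  0.11425654] 78.53125
[[-8.944e-01  4.474e-01 -1.000e-03]
 [ 4.474e-01  8.944e-01 -1.400e-03]
 [ 2.000e-04 -1.700e-03 -1.000e+00]] 0.1
```

Call:
move_arm([
  [[-0.4615,-0.1472,0,0.191,-0.1],[-0.4615,-0.1472,0,0.191,-0.1],[-0.4615,-0.1472,0,0.191,-0.1],[-0.4615,-0.1472,0,0.191,-0.1],[-0.4615,-0.1472,0,0.191,-0.1],[-0.4615,-0.1472,0,0.191,-0.1],[-0.4615,-0.1472,0,0.191,-0.1],[-0.4615,-0.1472,0,0.191,-0.1],[-0.4615,-0.1472,0,0.191,-0.1],[-0.4615,-0.1472,0,0.191,-0.1],[-0.4615,-0.1472,0,0.191,-0.1],[-0.4615,-0.1472,0,0.191,-0.1]],
], squeeze=20)

```text
clock: 1.3
position: [0.5337, 0.2448, 0.208]
ee_rot: [-0.0, 0.418, 0.909, 0.0]
contact_force: [0.1, 0.7, -0.7]
width: 0.0473
gripper_force: 0.0
```

```bash
cat >> h.py <<'E'
from scipy.spatial.transform import Rotation as Q
def go(xyz,yaw):
    s=manip.get_state();R=Q.from_quat(s["ee_rot"],scalar_first=True).as_matrix()
    y=np.arctan2(R[1,0],R[0,0]);d=(yaw-y+np.pi/2)%np.pi-np.pi/2
    print("d",np.round(R.T@(np.array(xyz)-s["position"])/.8,4),"tw",round(-d/np.radians(120),4),"yaw",round(y,3),"pos",s["position"].round(4),"q1,q6",s["qpos"][[0,5]].round(3),"w",round(s["width"],4),"f",s["contact_force"].round(1),"m",s["moment"].round(2),"t",s["clock"])
E
python3 -c "
from h import *
go((.5345,.2433,.093),-.863)
a=manip.get_image('top')[180:260,90:190,::-1];b=manip.get_image('side')[370:470,205:330,::-1]
cv2.imwrite('pics/k.png',np.hstack([cv2.resize(a,(400,320)),cv2.resize(b,(400,320))]))"
```

```text
d [-0.0022 -0.0004  0.1438] tw 0.0004 yaw 2.279 pos [0.5337 0.2448 0.208 ] q1,q6 [ 0.311 -0.397] w 0.0473 f [ 0.1  0.7 -0.7] m [ 0.01 -0.07 -0.02] t 1.3
```

View pics/k.png

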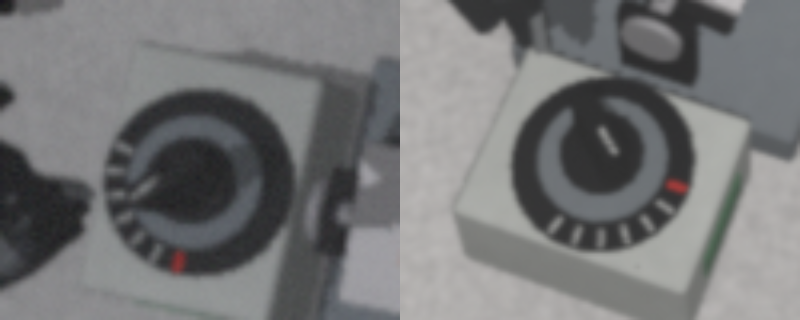

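Call:
move_arm([
  [[-0.0022,-0.0004,0.05,0,-0.1],[-0.0022,-0.0004,0.09,0,-0.1],[-0.0022,-0.0004,0.12,0,-0.1],[-0.0022,-0.0004,0.1438,0,-0.1],[-0.0022,-0.0004,0.1438,0,-0.1],[-0.0022,-0.0004,0.1438,0,0.5],[-0.0022,-0.0004,0.1438,0,1],[-0.0022,-0.0004,0.1438,0,1],[-0.0022,-0.0004,0.1438,0,1],[-0.0022,-0.0004,0.1438,0,1]],
], squeeze=25)

```text
clock: 2.4
position: [0.536, 0.2424, 0.0936]
ee_rot: [0.0, 0.419, 0.908, 0.0]
contact_force: [-0.2, -0.5, -0.2]
width: 0.0002
gripper_force: 0.0
```

```bash
python3 -c "
from h import *
go((.5345,.2433,.093),-.193)"
```

```text
d [ 0.0021 -0.0007  0.0008] tw -0.3203 yaw 2.278 pos [0.536  0.2424 0.0936] q1,q6 [ 0.306 -0.401] w 0.0002 f [-0.2 -0.5 -0.2] m [-0.02  0.05  0.01] t 2.4
```

```bash
python3 -c "
from h import *
a=manip.get_image('top')[180:280,60:185,::-1];b=manip.get_image('side')[330:470,165:340,::-1]
cv2.imwrite('pics/k2.png',np.hstack([cv2.resize(a,(400,320),interpolation=2),cv2.resize(b,(400,320),interpolation=2)]))
for n in P: print(n,proj(n,[[.536,.2424,.0856],[.5345,.2433,.111],[.5345,.2433,.08]]))"
```

```text
top [[135.35893964 224.68672719]
 [129.63042617 224.34902647]
 [135.98814727 225.66606243]]
side [[267.16911219 414.51860259]
 [267.04323847 408.22554382]
 [268.14973206 416.65510971]]
```

View pics/k2.png

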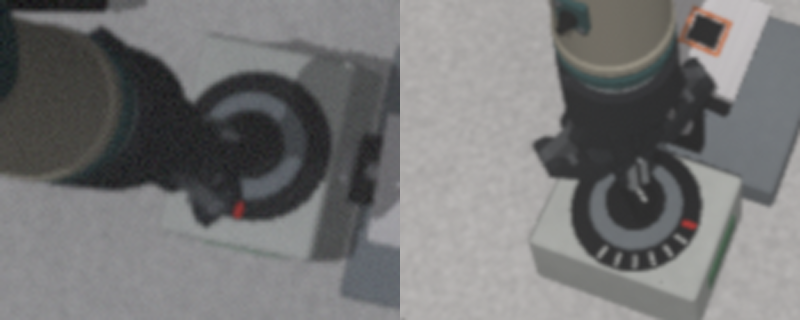

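```bash
python3 -c "
from h import *
a=manip.get_image('top')[195:255,100:160,::-1];b=manip.get_image('side')[385:445,235:295,::-1]
f=lambda i:np.clip(cv2.resize(i,(400,400),interpolation=2).astype(float)*1.8,0,255)
cv2.imwrite('pics/k3.png',np.hstack([f(a),f(b)]))"
```

```text
[ WARN:0@0.921] global loadsave.cpp:1063 imwrite_ Unsupported depth image for selected encoder is fallbacked to CV_8U.
```

View pics/k3.png

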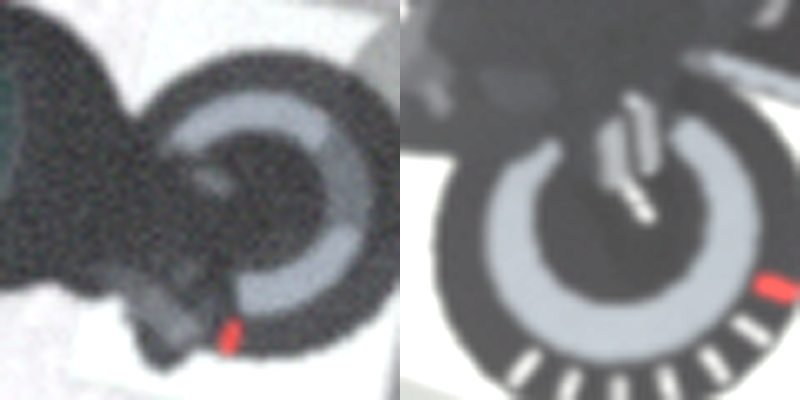

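```bash
python3 -c "
from h import *
D={'top':np.array([.95,-.93]),'side':np.array([.48,.89])}
def tri(a,b):
    M=[p['R'] for p in P.values()]
    K=[np.array([[p['fx'],0,p['cx']],[0,p['fy'],p['cy']],[0,0,1]])@np.c_[p['R'],p['t']] for p in (P['top'],P['side'])]
    X=cv2.triangulatePoints(K[0],K[1],(np.array(a)-D['top']).reshape(2,1),(np.array(b)-D['side']).reshape(2,1));X=X[:3,0]/X[3]
    print(X.round(4),[ (proj(n,X)[0]+D[n]-q).round(1) for n,q in(('top',a),('side',b))])
u=lambda a,o:(np.array(a)+.5)/4-.5+o
tri(u((60,200),[108,180]),u((231,432),[215,310]))
tri(u((85,178),[108,180]),u((208,400),[215,310]))
w=lambda a,o:(np.array(a)+.5)/6.667-.5+o
tri(w((210,178),[100,195]),w((628,150),[235-60,385]))
tri(w((210,178),[100,195]),w((645,140),[235-60,385]))
tri(w((210,178),[100,195]),w((610,160),[235-60,385]))
go((.5345,.2433,.093),-.193);print(manip.get_state()['gripper_force'])
"
```

```text
[0.5231 0.2572 0.1131] [array([-0. , -0.5]), array([0.3, 0. ])]
[0.5344 0.2456 0.1137] [array([-0.1, -0.8]), array([0.6, 0.1])]
[0.5349 0.2409 0.114 ] [array([0.1, 1.8]), array([-1.3, -0.2])]
[0.5323 0.2393 0.1173] [array([0.2, 3.1]), array([-2.2, -0.3])]
[0.5377 0.2426 0.1106] [array([0. , 0.5]), array([-0.4, -0. ])]
d [ 0.002  -0.0003  0.0001] tw -0.3204 yaw 2.278 pos [0.5357 0.2422 0.0931] q1,q6 [ 0.306 -0.401] w 0.0 f [-0.  -0.3 -0.4] m [-0.05 -0.01  0.04] t 2.6
0.0
```

Call:
move_arm([
  [[0,0,0,-0.05,1],[0,0,0,-0.1,1],[0,0,0,-0.1,1]],
])

```text
clock: 2.9
position: [0.5357, 0.2422, 0.0929]
ee_rot: [-0.0, 0.322, 0.947, 0.0]
contact_force: [-0.6, 0.4, 0.4]
width: -0.0002
gripper_force: 0.0
```

```bash
python3 -c "
from h import *
go((.5345,.2433,.093),-.193)
a=manip.get_image('side')[385:445,235:295,::-1]
cv2.imwrite('pics/x1.png',a)"
```

```text
d [ 0.002   0.0002 -0.0001] tw -0.2205 yaw 2.487 pos [0.5357 0.2422 0.0929] q1,q6 [ 0.306 -0.61 ] w -0.0002 f [-0.6  0.4  0.4] m [0.04 0.   0.  ] t 2.9
```

Call:
move_arm([
  [[0,0,0,0.02,0],[0,0,0,0.07,-0.3],[0,0,0,0.07,-0.3],[0,0,0,0.07,-0.3]],
])

```text
clock: 3.35
position: [0.5357, 0.2422, 0.093]
ee_rot: [-0.0, 0.389, 0.921, 0.0]
contact_force: [-0.0, 0.4, -0.2]
width: 0.0548
gripper_force: 0.0
```

```bash
python3 -c "
from h import *
go((.5345,.2433,.093),-.8)
b=manip.get_image('side')[385:445,235:295,::-1]
a=cv2.imread('pics/x1.png')
f=lambda i:np.clip(cv2.resize(i,(400,400),interpolation=2).astype(float)*1.8,0,255).astype(np.uint8)
cv2.imwrite('pics/k4.png',np.hstack([f(a),f(b)]))"
```

```text
d [ 0.002  -0.0001 -0.0001] tw -0.0001 yaw 2.341 pos [0.5357 0.2422 0.093 ] q1,q6 [ 0.306 -0.464] w 0.0548 f [-0.   0.4 -0.2] m [-0.01 -0.01  0.01] t 3.35
```

View pics/k4.png

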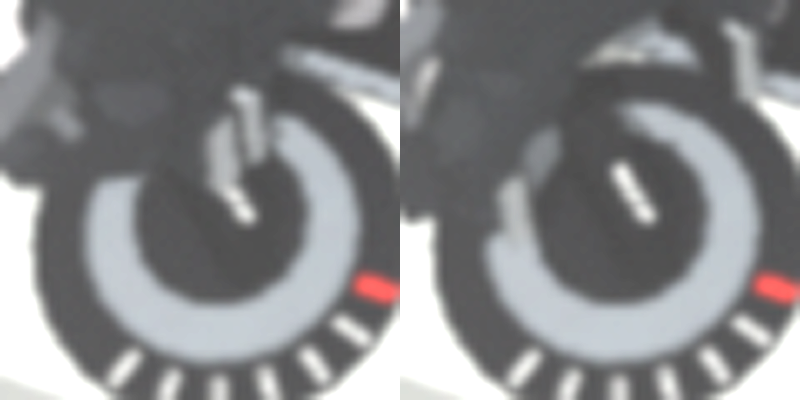

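```bash
python3 -c "
from h import *
for z in(.075,.085,.095,.105,.115):
  for e in (0,.011):
    c=np.array([.5357,.2422,z])+e*np.array([-.696,.718,0]);h=np.array([.718,.696,0])*.03
    print(z,e,(proj('side',[c,c+h,c-h])+[.48,.89]).round(1).tolist())
"
```

```text
0.075 0 [[268.2, 418.1], [252.7, 428.1], [283.4, 408.4]]
0.075 0.011 [[271.8, 423.3], [256.3, 433.4], [287.0, 413.4]]
0.085 0 [[267.9, 415.5], [252.3, 425.5], [283.2, 405.7]]
0.085 0.011 [[271.5, 420.7], [255.8, 430.8], [286.8, 410.8]]
0.095 0 [[267.5, 412.8], [251.8, 422.8], [282.9, 402.9]]
0.095 0.011 [[271.2, 418.0], [255.4, 428.2], [286.6, 408.0]]
0.105 0 [[267.2, 410.0], [251.3, 420.1], [282.7, 400.2]]
0.105 0.011 [[270.8, 415.3], [254.9, 425.5], [286.4, 405.3]]
0.115 0 [[266.8, 407.3], [250.8, 417.4], [282.4, 397.3]]
0.115 0.011 [[270.5, 412.5], [254.4, 422.8], [286.2, 402.5]]
```

Call:
move_arm([
  [[0.002,0,0.01,0,-0.3],[0.002,0,0.019,0,-0.3],[0.002,0,0.019,0,-0.3]],
])

```text
clock: 3.7
position: [0.5333, 0.2431, 0.0761]
ee_rot: [-0.001, 0.39, 0.921, -0.001]
contact_force: [-0.4, 0.4, -0.3]
width: 0.0556
gripper_force: 0.0
```

```bash
python3 -c "
from h import *
go((.5345,.2433,.078),-.8)
b=manip.get_image('side')[385:445,235:295,::-1]
a=manip.get_image('top')[195:255,100:160,::-1]
f=lambda i:np.clip(cv2.resize(i,(400,400),interpolation=2).astype(float)*1.8,0,255).astype(np.uint8)
cv2.imwrite('pics/k5.png',np.hstack([f(a),f(b)]))"
```

```text
d [-0.0008  0.0013 -0.0023] tw -0.0003 yaw 2.341 pos [0.5333 0.2431 0.0761] q1,q6 [ 0.309 -0.461] w 0.0556 f [-0.4  0.4 -0.3] m [ 0.01 -0.03  0.01] t 3.7
```

View pics/k5.png

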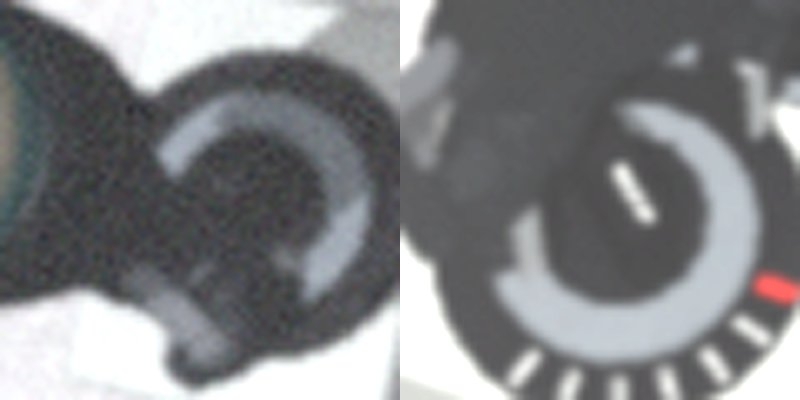

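Call:
move_arm([
  [[-0.0008,0.0013,0.0075,0,-0.1],[-0.0008,0.0013,0.0075,0,0.3],[-0.0008,0.0013,0.0075,0,1],[-0.0008,0.0013,0.0075,0,1],[-0.0008,0.0013,0.0075,0,1],[-0.0008,0.0013,0.0075,0,1],[-0.0008,0.0013,0.0075,0,1]],
])

```text
clock: 4.5
position: [0.5354, 0.2431, 0.0718]
ee_rot: [-0.0, 0.39, 0.921, -0.001]
contact_force: [-0.6, -3.5, 0.9]
width: 0.0131
gripper_force: 30.2
```

```bash
python3 -c "
from h import *
go((.5345,.2433,.07),-.193)"
```

```text
d [ 0.001  -0.0007  0.0022] tw -0.2902 yaw 2.341 pos [0.5354 0.2431 0.0718] q1,q6 [ 0.308 -0.461] w 0.0131 f [-0.6 -3.5  0.9] m [-0.53  0.19  0.05] t 4.5
```

Call:
move_arm([
  [[0,0,0,-0.05,1],[0,0,0,-0.1,1],[0,0,0,-0.15,1],[0,0,0,-0.2,1],[0,0,0,-0.24,1],[0,0,0,-0.27,1],[0,0,0,-0.29,1],[0,0,0,-0.3,1],[0,0,0,-0.3,1]],
])

```text
clock: 5.4
position: [0.5349, 0.2422, 0.0718]
ee_rot: [-0.001, 0.086, 0.996, -0.001]
contact_force: [-1.9, -6.4, 1.8]
width: 0.0132
gripper_force: 31.6
```

```bash
python3 -c "
from h import *
go((.5345,.2433,.07),-.193)"
```

```text
d [0.0007 0.0013 0.0022] tw 0.0096 yaw 2.969 pos [0.5349 0.2422 0.0718] q1,q6 [ 0.308 -1.089] w 0.0132 f [-1.9 -6.4  1.8] m [-0.92  0.28 -0.33] t 5.4
```

Call:
move_arm([
  [[0,0.001,0,-0.01,1],[0,0.001,0,-0.015,1],[0,0.001,0,-0.015,1]],
])

```text
clock: 5.7
position: [0.5348, 0.2422, 0.0718]
ee_rot: [-0.001, 0.072, 0.997, -0.002]
contact_force: [-1.9, -8.7, 2.9]
width: 0.0129
gripper_force: 41.0
```

```bash
python3 -c "
from h import *
go((.5345,.2433,.07),-.193)"
```

```text
d [0.0006 0.0013 0.0022] tw 0.0238 yaw 2.998 pos [0.5348 0.2422 0.0718] q1,q6 [ 0.309 -1.118] w 0.0129 f [-1.9 -8.7  2.9] m [-1.29  0.26 -0.84] t 5.7
```

Call:
move_arm([
  [[0,0,0,0,0],[0,0,0,0,-0.3],[0,0,0,0,-0.3],[0,0,-0.02,0,-0.3],[0,0,-0.06,0,-0.3],[0,0,-0.12,0,-0.3],[0,0,-0.17,0,-0.3],[0,0,-0.17,0,-0.3]],
])

```text
clock: 6.5
position: [0.5399, 0.2464, 0.2147]
ee_rot: [0.006, 0.07, 0.997, 0.003]
contact_force: [-0.0, 0.2, 0.2]
width: 0.0554
gripper_force: 0.0
```

```bash
python3 -c "
from h import *
im=manip.get_image('side').astype(int)
# bright mark on bar: region around knob top
m=(im.min(2)>105); m[:, :]=m
ys,xs=np.nonzero(m[398:424,255:284]);print(np.c_[xs+255,ys+398].tolist()[:60])
k=np.array([.5345,.2435,.112])
for a in(0,.1,.2):
  d=np.array([np.cos(np.pi-.193-a),np.sin(np.pi-.193-a),0]);print(a,(proj('side',[k+.002*d,k+.018*d])+[.48,.89]).round(1).tolist())
go((.532,-.204,.2),.11)"
```

```text
[[267, 402], [268, 402], [269, 402], [270, 402], [271, 402], [272, 402], [273, 402], [273, 403], [274, 403], [275, 403], [274, 404], [275, 404], [276, 404], [277, 404], [278, 404], [278, 405], [279, 405], [280, 406], [269, 409], [270, 409], [271, 409], [272, 409], [283, 409], [270, 410], [271, 410], [272, 410], [273, 410], [274, 410], [275, 410], [282, 410], [283, 410], [273, 411], [274, 411], [275, 411], [276, 411], [277, 411], [282, 411], [283, 411], [282, 412], [283, 412], [283, 413], [283, 414], [283, 415], [283, 416], [283, 417], [283, 418], [282, 419], [283, 419], [282, 420], [283, 420], [282, 421], [283, 421], [282, 422], [283, 422], [281, 423], [282, 423], [283, 423]]
0 [[268.6, 409.3], [277.8, 412.5]]
0.1 [[268.6, 409.5], [277.4, 413.5]]
0.2 [[268.5, 409.6], [276.8, 414.4]]
d [-0.0712 -0.5578  0.0125] tw -0.1198 yaw 3.001 pos [0.5381 0.2457 0.2115] q1,q6 [ 0.31 -1.12] w 0.0554 f [ 1.1  0.4 -0.8] m [-0.01  0.01 -0.  ] t 6.55
```

Call:
move_arm([
  [[-0.0712,-0.5578,0.0125,-0.12,-0.1],[-0.0712,-0.5578,0.0125,-0.12,-0.1],[-0.0712,-0.5578,0.0125,-0.12,-0.1],[-0.0712,-0.5578,0.0125,-0.12,-0.1],[-0.0712,-0.5578,0.0125,-0.12,-0.1],[-0.0712,-0.5578,0.0125,-0.12,-0.1],[-0.0712,-0.5578,0.0125,-0.12,-0.1],[-0.0712,-0.5578,0.0125,-0.12,-0.1],[-0.0712,-0.5578,0.06,-0.12,-0.1],[-0.0712,-0.5578,0.1,-0.12,-0.1],[-0.0712,-0.5578,0.125,-0.12,-0.1],[-0.0712,-0.5578,0.125,-0.12,-0.1]],
], squeeze=20)

```text
clock: 7.75
position: [0.5261, -0.2042, 0.103]
ee_rot: [-0.004, -0.054, 0.999, 0.003]
contact_force: [-0.6, 0.8, -0.7]
width: 0.0471
gripper_force: 0.0
```

```bash
python3 -c "
from h import *
go((.532,-.204,.035),.11)
a=manip.get_image('top')[190:270,310:410,::-1];b=manip.get_image('side')[185:265,260:360,::-1]
f=lambda i:np.clip(cv2.resize(i,(400,320),interpolation=2).astype(float)*1.3,0,255).astype(np.uint8)
cv2.imwrite('pics/s1.png',np.hstack([f(a),f(b)]))"
```

```text
d [-0.0081 -0.0011  0.0849] tw -0.0007 yaw -3.033 pos [ 0.5261 -0.2042  0.103 ] q1,q6 [-0.494 -2.173] w 0.0471 f [-0.6  0.8 -0.7] m [ 0.03  0.01 -0.03] t 7.75
```

Call:
move_arm([
  [[0,0,0,0,-0.1],[0,0,0,0,-0.1],[0,0,0,0,-0.1]],
])

```text
clock: 8.15
position: [0.5303, -0.2052, 0.109]
ee_rot: [0.001, -0.055, 0.998, -0.001]
contact_force: [-0.4, -0.5, -0.1]
width: 0.0468
gripper_force: 0.0
```

```bash
python3 -c "
from h import *
go((.532,-.204,.035),.11)"
```

```text
d [-0.0021  0.0014  0.0925] tw 0.0004 yaw -3.031 pos [ 0.5303 -0.2052  0.109 ] q1,q6 [-0.492 -2.173] w 0.0468 f [-0.4 -0.5 -0.1] m [-0.02 -0.06 -0.05] t 8.15
```

Call:
move_arm([
  [[-0.0021,0.0014,0.04,0,-0.1],[-0.0021,0.0014,0.08,0,-0.1],[-0.0021,0.0014,0.095,0,-0.1],[-0.0021,0.0014,0.105,0,-0.1],[-0.0021,0.0014,0.114,0,-0.1],[-0.0021,0.0014,0.114,0,-0.1],[-0.0021,0.0014,0.114,0,-0.1]],
])

```text
clock: 8.85
position: [0.5317, -0.2044, 0.0174]
ee_rot: [0.001, -0.055, 0.998, -0.0]
contact_force: [0.5, -0.2, -0.2]
width: 0.0469
gripper_force: 0.0
```

```bash
python3 -c "
from h import *
go((.532,-.204,.018),.11)
a=manip.get_image('top')[190:270,310:410,::-1];b=manip.get_image('side')[185:265,260:360,::-1]
f=lambda i:np.clip(cv2.resize(i,(400,320),interpolation=2).astype(float)*1.3,0,255).astype(np.uint8)
cv2.imwrite('pics/s2.png',np.hstack([f(a),f(b)]))"
```

```text
d [-0.0004  0.0005 -0.0008] tw 0.0 yaw -3.032 pos [ 0.5317 -0.2044  0.0174] q1,q6 [-0.489 -2.17 ] w 0.0469 f [ 0.5 -0.2 -0.2] m [ 0.02  0.03 -0.01] t 8.85
```

Now close.

Call:
move_arm([
  [[0,0,0,0,0.3],[0,0,0,0,1],[0,0,0,0,1],[0,0,0,0,1],[0,0,0,0,1],[0,0,0,0,1]],
], squeeze=20)

```text
clock: 9.55
position: [0.5314, -0.2043, 0.017]
ee_rot: [0.0, -0.055, 0.998, -0.0]
contact_force: [-0.3, -0.8, 4.0]
width: 0.0132
gripper_force: 21.6
```

Call:
move_arm([
  [[0,0,-0.02,0,1],[0,0,-0.06,0,1],[0,0,-0.11,0,1],[0,0,-0.16,0,1],[0,0,-0.2,0,1],[0,0,-0.2,0,1],[0,0,-0.2,0,1],[0,0,-0.2,0,1]],
])

```text
clock: 10.35
position: [0.5298, -0.2034, 0.1747]
ee_rot: [-0.002, -0.055, 0.998, 0.001]
contact_force: [0.3, 0.9, -0.2]
width: 0.0137
gripper_force: 20.9
```

```bash
python3 -c "
from h import *
go((.5034,.1117,.17),-.188)
a=manip.get_image('top')[150:250,290:415,::-1];b=manip.get_image('side')[120:220,250:375,::-1]
for n,X in(('top',0),('side',0)):print(proj(n,[[.5314,-.204,.19]]))
f=lambda i:np.clip(cv2.resize(i,(400,320),interpolation=2).astype(float)*1.3,0,255).astype(np.uint8)
cv2.imwrite('pics/s3.png',np.hstack([f(a),f(b)]))
im=manip.get_image('top').astype(int);m=(im[...,0]-np.maximum(im[...,1],im[...,2]))>45;ys,xs=np.nonzero(m[190:260,320:420]);print('red top px',len(xs),xs.mean()+320,ys.mean()+190)
im=manip.get_image('side').astype(int);m=(im[...,0]-np.maximum(im[...,1],im[...,2]))>45;ys,xs=np.nonzero(m[100:260,250:400]);print('red side px',len(xs),xs.mean()+250,ys.mean()+100)
"
```

```text
d [-0.0105  0.3951  0.0068] tw 0.1423 yaw -3.032 pos [ 0.5298 -0.2034  0.1747] q1,q6 [-0.489 -2.17 ] w 0.0137 f [ 0.3  0.9 -0.2] m [-0.03  0.02 -0.05] t 10.35
[[365.81464062 226.35343466]]
[[312.25525907 182.5726183 ]]
red top px 0 nan nan
red side px 175 321.04571428571427 169.62857142857143<string>:8: RuntimeWarning: Mean of empty slice.
  ret = ret.dtype.type(ret / rcount)
```

Call:
move_arm([
  [[-0.0105,0.3951,0.0068,0.142,1],[-0.0105,0.3951,0.0068,0.142,1],[-0.0105,0.3951,0.0068,0.142,1],[-0.0105,0.3951,0.0068,0.142,1],[-0.0105,0.3951,0.0068,0.142,1],[-0.0105,0.3951,0.0068,0.142,1],[-0.0105,0.3951,0.0068,0.142,1],[-0.0105,0.3951,0.0068,0.142,1],[-0.0105,0.3951,0.0068,0.142,1],[-0.0105,0.3951,0.0068,0.142,1],[-0.0105,0.3951,0.0068,0.142,1],[-0.0105,0.3951,0.0068,0.142,1]],
])

```text
clock: 11.75
position: [0.5049, 0.1099, 0.1711]
ee_rot: [0.0, 0.094, 0.996, -0.0]
contact_force: [0.1, -0.8, -1.1]
width: 0.0133
gripper_force: 20.9
```

```bash
python3 -c "
from h import *
go((.5034,.1117,.105),-.188)"
```

```text
d [0.0022 0.0018 0.0826] tw -0.0006 yaw 2.952 pos [0.5049 0.1099 0.1711] q1,q6 [ 0.08  -1.302] w 0.0133 f [ 0.1 -0.8 -1.1] m [0.01 0.04 0.05] t 11.75
```

Call:
move_arm([
  [[0.0022,0.0018,0.03,0,1],[0.0022,0.0018,0.06,0,1],[0.0022,0.0018,0.075,0,1],[0.0022,0.0018,0.08,0,1],[0.0022,0.0018,0.083,0,1],[0.0022,0.0018,0.085,0,1],[0.0022,0.0018,0.087,0,1],[0.0022,0.0018,0.089,0,1],[0.0022,0.0018,0.089,0,1],[0.0022,0.0018,0.089,0,1]],
])

```text
clock: 12.75
position: [0.5042, 0.1125, 0.1007]
ee_rot: [0.001, 0.093, 0.996, -0.0]
contact_force: [0.2, -2.1, 4.7]
width: 0.0136
gripper_force: 21.6
```

```bash
python3 -c "
from h import *
go((.5034,.1117,.095),-.188)"
```

```text
d [ 0.0009 -0.0012  0.0071] tw 0.0004 yaw 2.954 pos [0.5042 0.1125 0.1007] q1,q6 [ 0.085 -1.298] w 0.0136 f [ 0.2 -2.1  4.7] m [-0.47 -0.24 -0.05] t 12.75
```

Call:
move_arm([
  [[0,0,0.002,0,1],[0,0,0.004,0,1],[0,0,0.006,0,1],[0,0,0.006,0,1],[0,0,0.006,0,1]],
])

```text
clock: 13.25
position: [0.5043, 0.1125, 0.096]
ee_rot: [0.001, 0.093, 0.996, -0.0]
contact_force: [0.8, -2.3, 7.4]
width: 0.014
gripper_force: 22.1
```

```bash
python3 -c "
from h import *
go((.5034,.1117,.095),-.188)"
```

```text
d [ 0.0009 -0.0012  0.0013] tw 0.0004 yaw 2.954 pos [0.5043 0.1125 0.096 ] q1,q6 [ 0.085 -1.298] w 0.014 f [ 0.8 -2.3  7.4] m [-0.54 -0.22 -0.05] t 13.25
```

Call:
move_arm([
  [[0,0,-0.003,0,1],[0,0,-0.005,0,1],[0,0,-0.005,0,0.5],[0,0,-0.005,0,0.5],[0,0,-0.005,0,0.5],[0,0,-0.005,0,0.5],[0,0,-0.005,0,0.5]],
])

```text
clock: 13.95
position: [0.5029, 0.1129, 0.0988]
ee_rot: [-0.0, 0.094, 0.996, 0.0]
contact_force: [0.2, -0.9, -0.1]
width: 0.0218
gripper_force: 0.0
```

```bash
cat > t.py <<'E'
from h import *
from scipy.optimize import minimize
D={"top":np.array([.95,-.93]),"side":np.array([.48,.89])}
go((.5034,.1117,.095),-.188)
o=None;u=manip.get_image('side');im=u.astype(int)
m=((im[...,0]-np.maximum(im[...,1],im[...,2]))>45).astype(np.uint8);m[:300]=0;m[:,:230]=0;m[:,400:]=0;m[420:]=0
k,l,st,c=cv2.connectedComponentsWithStats(m);print([ (st[i].tolist()) for i in range(1,k) if st[i,4]>8])
t=manip.get_image('top')
f=lambda i:np.clip(cv2.resize(i[...,::-1],(400,400),interpolation=2).astype(float)*1.3,0,255).astype(np.uint8)
cv2.imwrite('pics/p.png',np.hstack([f(t[200:280,160:240]),f(u[300:380,255:335])]))
E
python3 t.py
```

```text
d [-0.0008 -0.0014  0.0048] tw 0.0003 yaw 2.954 pos [0.5029 0.1129 0.0988] q1,q6 [ 0.086 -1.298] w 0.0218 f [ 0.2 -0.9 -0.1] m [-0.08 -0.02 -0.01] t 13.95
[[303, 331, 12, 22, 166]]
```

Call:
move_arm([
  [[0,0,0,0,0.8],[0,0,0,0,1],[0,0,0,0,1],[0,0,0,0,1],[-0.001,0,0.002,0,1],[-0.001,0,0.004,0,1],[-0.001,0,0.006,0,1],[-0.001,0,0.006,0,1],[-0.001,0,0.006,0,1]],
], squeeze=30)

```text
clock: 14.95
position: [0.5041, 0.1126, 0.0946]
ee_rot: [0.0, 0.094, 0.996, 0.0]
contact_force: [-1.0, -0.8, 4.1]
width: 0.0131
gripper_force: 34.2
```

```bash
python3 t.py
```

```text
d [ 0.0006 -0.0013 -0.0005] tw 0.0003 yaw 2.954 pos [0.5041 0.1126 0.0946] q1,q6 [ 0.085 -1.298] w 0.0131 f [-1.  -0.8  4.1] m [ 0.04  0.28 -0.01] t 14.95
[[298, 333, 16, 21, 170]]
```

View pics/p.png

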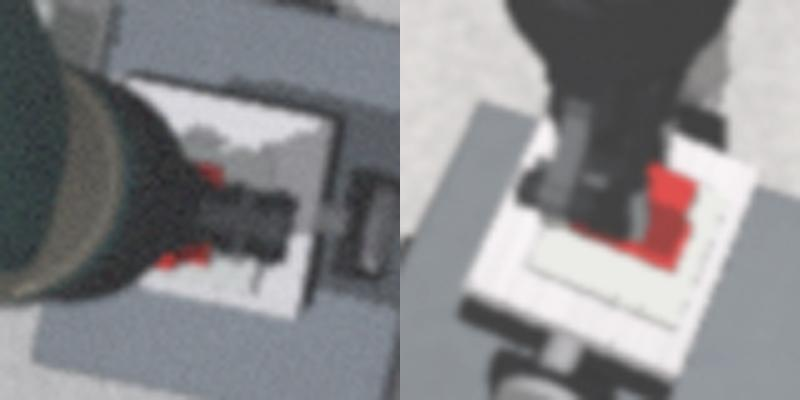

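```bash
cat > loc.py <<'E'
from h import *
v=[0.5076,0.1109,-0.1933,0.1718,0.1024]
def loc(px,h,n='side',dv=(.48,.89)):
    p=P[n];q=np.array(px)-dv;R=Rz(v[2])@Ry(-v[3]);W=np.array([v[0],v[1],v[4]])+R[:,2]*h
    d=p["R"].T@[(q[0]-p["cx"])/p["fx"],(q[1]-p["cy"])/p["fy"],1];C=-p["R"].T@p["t"]
    X=C+d*(R[:,2]@(W-C))/(R[:,2]@d);return ((R.T@(X-W))*1e3).round(1)
w=lambda a:np.array([(a[0]-400+.5)/5-.5+255,(a[1]+.5)/5-.5+300])
E
python3 - <<'E'
from loc import *
for a in((528,268),(680,328),(725,200)):print(loc(w(a),.0)[:2],loc(w(a),.003)[:2])
for a in((465,285),(677,370),(760,163)):print('face',loc(w(a),0)[:2], loc(w(a),-.002)[:2])
E
```

```text
[22.1 30.1] [21.8 31.6]
[-34.3  29. ] [-34.3  30.5]
[-31.6 -24.3] [-31.7 -22.6]
face [39.4 45.2] [39.6 44.2]
face [-38.8  44.1] [-38.7  43.1]
face [-38.1 -43.8] [-38.1 -45. ]
```

Call:
move_arm([
  [[0.0012,0,-0.004,0,1],[0.0012,0,-0.0075,0,1],[0.0012,0,-0.0075,0,1],[-0.003,-0.002,-0.0085,0,1],[-0.006,-0.0038,-0.0088,0,1],[-0.006,-0.0038,-0.0088,0,1],[-0.0065,-0.0038,-0.006,0,1],[-0.007,-0.0038,-0.003,0,1],[-0.0078,-0.0038,-0.001,0,1],[-0.0078,-0.0038,0.0012,0,1],[-0.0078,-0.0038,0.0012,0,1],[-0.0078,-0.0038,0.0012,0,1]],
])

```text
clock: 16.25
position: [0.51, 0.1083, 0.094]
ee_rot: [0.001, 0.093, 0.996, -0.0]
contact_force: [-0.5, -0.9, 6.6]
width: 0.0136
gripper_force: 34.5
```

```bash
python3 t.py; python3 - <<'E'
from loc import *
im=cv2.cvtColor(cv2.imread('pics/p.png'),cv2.COLOR_BGR2LAB)[:,400:].astype(int)
b=im[...,2]
# plate is slightly greenish vs pinkish face: print LAB a-channel along two lines
for (p,q) in(((180,262),(110,310)),((290,290),(300,360)),((300,200),(360,175)),((140,230),(110,260))):
    print([(int(p[0]+(q[0]-p[0])*t),int(p[1]+(q[1]-p[1])*t),im[int(p[1]+(q[1]-p[1])*t),int(p[0]+(q[0]-p[0])*t)].tolist()) for t in np.linspace(0,1,14)])
E
```

```text
d [ 0.0088  0.0026 -0.0013] tw 0.0004 yaw 2.954 pos [0.51   0.1083 0.094 ] q1,q6 [ 0.076 -1.307] w 0.0136 f [-0.5 -0.9  6.6] m [-0.21  0.19 -0.05] t 16.25
[[294, 330, 17, 21, 170]]
[(180, 262, [237, 127, 130]), (174, 265, [237, 127, 130]), (169, 269, [234, 127, 130]), (163, 273, [217, 127, 130]), (158, 276, [214, 129, 128]), (153, 280, [237, 129, 128]), (147, 284, [242, 130, 128]), (142, 287, [241, 129, 128]), (136, 291, [241, 129, 128]), (131, 295, [242, 130, 128]), (126, 298, [240, 130, 127]), (120, 302, [239, 129, 128]), (115, 306, [229, 130, 127]), (110, 310, [191, 130, 127])]
[(290, 290, [239, 130, 128]), (290, 295, [239, 130, 127]), (291, 300, [239, 130, 127]), (292, 306, [240, 130, 127]), (293, 311, [239, 130, 128]), (293, 316, [236, 130, 128]), (294, 322, [228, 129, 127]), (295, 327, [217, 129, 127]), (296, 333, [186, 129, 126]), (296, 338, [176, 127, 127]), (297, 343, [166, 127, 125]), (298, 349, [160, 127, 125]), (299, 354, [160, 127, 125]), (300, 360, [158, 128, 124])]
[(300, 200, [238, 127, 130]), (304, 198, [238, 127, 130]), (309, 196, [237, 128, 129]), (313, 194, [235, 129, 128]), (318, 192, [240, 130, 127]), (323, 190, [244, 131, 127]), (327, 188, [246, 130, 128]), (332, 186, [244, 131, 127]), (336, 184, [244, 129, 127]), (341, 182, [243, 130, 128]), (346, 180, [243, 130, 128]), (350, 178, [240, 130, 127]), (355, 176, [234, 129, 128]), (360, 175, [220, 129, 129])]
[(140, 230, [238, 127, 130]), (137, 232, [237, 128, 129]), (135, 234, [237, 128, 129]), (133, 236, [237, 128, 129]), (130, 239, [237, 128, 129]), (128, 241, [237, 128, 129]), (126, 243, [237, 128, 129]), (123, 246, [237, 127, 130]), (121, 248, [232, 127, 130]), (119, 250, [227, 127, 129]), (116, 253, [223, 128, 129]), (114, 255, [224, 129, 128]), (112, 257, [231, 129, 128]), (110, 260, [240, 130, 127])]
```

```bash
python3 - <<'E'
from loc import *
for a in((160,274),(311,195),(116,253)):print(loc(w((a[0]+400,a[1])),.0)[:2])
im=cv2.GaussianBlur(cv2.cvtColor(cv2.imread('pics/p.png')[:,400:],cv2.COLOR_BGR2LAB).astype(np.float32),(0,0),3)
m=((im[...,0]>222)&(im[...,2]-im[...,1]>0)).astype(np.uint8)
m=cv2.morphologyEx(m,cv2.MORPH_OPEN,np.ones((7,7)));k,l,st,_=cv2.connectedComponentsWithStats(m);
for i in range(1,k):
    if st[i,4]>1500:
        c=cv2.findContours((l==i).astype(np.uint8),0,2)[0][0];h=cv2.convexHull(c);q=cv2.approxPolyDP(h,6,True)[:,0];print(st[i].tolist(),[(p.tolist(),loc(w((p[0]+400,p[1])),0)[:2].tolist()) for p in q])
E
```

```text
[11.1 27.5]
[-26.4 -24. ]
[28.  26.5]
[116, 176, 197, 135, 8451] [([312, 185], [-25.3, -28.0]), ([263, 310], [-26.5, 25.1]), ([116, 253], [28.0, 26.5]), ([129, 217], [29.2, 11.7]), ([290, 176], [-16.9, -28.0])]
```

Call:
move_arm([
  [[0.0005,0,-0.003,0,1],[0.0009,0,-0.0055,0,1],[0.0009,0,-0.0055,0,1],[0.0009,0,-0.0055,0,0.6],[0.0009,0,-0.0055,0,0.6],[0.0009,0,-0.0055,0,0.6],[0.0009,0,-0.0055,0,0.6]],
], squeeze=20)

```text
clock: 17.05
position: [0.5085, 0.1087, 0.0974]
ee_rot: [-0.0, 0.094, 0.996, 0.0]
contact_force: [-0.1, -0.1, -0.0]
width: 0.0172
gripper_force: 0.0
```

```bash
python3 t.py; cat > seg.py <<'E'
from loc import *
im=cv2.GaussianBlur(cv2.cvtColor(cv2.imread('pics/p.png')[:,400:],cv2.COLOR_BGR2LAB).astype(np.float32),(0,0),3)
m=((im[...,0]>222)&(im[...,2]-im[...,1]>0)).astype(np.uint8)
m=cv2.morphologyEx(m,cv2.MORPH_OPEN,np.ones((7,7)));k,l,st,_=cv2.connectedComponentsWithStats(m)
for i in range(1,k):
    if st[i,4]>1500:
        c=cv2.findContours((l==i).astype(np.uint8),0,2)[0][0];q=cv2.approxPolyDP(cv2.convexHull(c),6,True)[:,0];print([(p.tolist(),loc(w((p[0]+400,p[1])),.0025)[:2].tolist()) for p in q])
E
python3 seg.py
```

```text
d [0.007  0.0025 0.003 ] tw 0.0003 yaw 2.954 pos [0.5085 0.1087 0.0974] q1,q6 [ 0.077 -1.307] w 0.0172 f [-0.1 -0.1 -0. ] m [-0.02  0.04  0.02] t 17.05
[[300, 329, 13, 21, 168]]
[([318, 178], [-26.4, -30.1]), ([271, 302], [-28.0, 22.4]), ([122, 241], [27.7, 22.7]), ([136, 214], [27.2, 10.9]), ([296, 169], [-18.0, -30.1])]
```

Call:
move_arm([
  [[0,0,0,0,0.8],[0,0,0,0,1],[0,0,0,0,1],[0,0,0,0,1],[-0.0003,0,0.002,0,1],[-0.0006,0,0.004,0,1],[-0.0009,0,0.0055,0,1],[-0.0009,0,0.0055,0,1],[-0.0009,0,0.0055,0,1]],
], squeeze=20)

```text
clock: 18.05
position: [0.5096, 0.1085, 0.0936]
ee_rot: [0.0, 0.094, 0.996, 0.0]
contact_force: [-0.6, 0.2, 4.7]
width: 0.0138
gripper_force: 23.9
```

```bash
python3 t.py; python3 seg.py
```

```text
d [ 0.0084  0.0025 -0.0017] tw 0.0003 yaw 2.954 pos [0.5096 0.1085 0.0936] q1,q6 [ 0.076 -1.307] w 0.0138 f [-0.6  0.2  4.7] m [-0.    0.22 -0.07] t 18.05
[[298, 330, 14, 21, 172]]
[([315, 184], [-26.2, -27.4]), ([266, 309], [-27.4, 25.6]), ([120, 248], [27.3, 25.5]), ([130, 218], [28.5, 13.3]), ([294, 174], [-18.0, -27.9])]
```

Call:
move_arm([
  [[-0.0002,0,0.001,0,1],[-0.0003,0,0.0019,0,1],[-0.0003,0,0.0019,0,1],[-0.0003,0,0.0019,0,1],[-0.0003,0,0.0019,0,1],[-0.0003,0,0.0019,0,1]],
])

```text
clock: 18.75
position: [0.5099, 0.1084, 0.092]
ee_rot: [0.0, 0.094, 0.996, 0.0]
contact_force: [-1.1, -0.4, 4.6]
width: 0.0138
gripper_force: 24.0
```

```bash
python3 t.py; python3 seg.py
```

```text
d [ 0.0088  0.0025 -0.0037] tw 0.0003 yaw 2.954 pos [0.5099 0.1084 0.092 ] q1,q6 [ 0.076 -1.307] w 0.0138 f [-1.1 -0.4  4.6] m [-0.1   0.23  0.01] t 18.75
[[298, 330, 14, 22, 174]]
[([314, 183], [-25.8, -27.6]), ([265, 311], [-27.3, 26.5]), ([119, 251], [27.2, 26.7]), ([129, 219], [28.7, 13.8]), ([295, 177], [-18.7, -26.9])]
```

```bash
python3 - <<'E'
from h import *
F=[];M=[]
for i in range(12):
    manip.get_image('side');s=manip.get_state();F.append(s["contact_force"]);M.append(s["moment"])
print(np.mean(F,0).round(2),np.std(F,0).round(2),np.mean(M,0).round(3),s["gripper_force"],s["clock"],np.abs(s["qd"]).max())
E
```

```text
[-1.15 -0.42  5.44] [0.45 0.57 0.55] [-0.071  0.219  0.002] 24.016555845737457 19.45 0.0019378069608651084
```

```bash
python3 -c "
from rig import manip
print(manip.sign_off())"
```

```text
the job is handed in; nothing more can be done
None
```

I handed the job in at about 19.5 s: knob turned back to its stop, and the red slide gripped and centred on the window to within about 1–2 mm by camera. It is pressed at about 5.5 N, which puts the face in by roughly 4 mm; flushness is inferred from the forces, and sign-off returned no verdict.

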